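# Set the polariser lever of a microscope light base

## Robot

A 6-joint arm with a two-finger parallel gripper is mounted at the origin on the work surface. World frame = base frame: x ahead of the robot, y to its left, z up, the work surface at z = 0. Lengths are in m, angles in degrees, forces in N, time in s.
With the tool pointing down it reaches from about 0.4 to 0.825 m from the base axis. Payload 7 kg.
Tool frame: the origin (TCP) lies between the finger pads; the fingertips stand 19 mm ahead of it and the grasp point (between the pads) is the TCP; z points along the fingers, y is the line along which they close (so a half turn about z gives the same grasp; the last joint's range is limited). The gripper opens to 88 mm and grips with 3 to 60 N. Pads are 19 mm wide; open, the fingers measure 130 mm over their backs; the gripper's body (78 mm by 193 mm) begins 47 mm behind the grasp point.
Start: joints at [92.825, 20.546, 0.682, 0, -70.136, -16.507], TCP at [0.16, 0.656, 0.246] pointing down, gripper open.
Joint ranges: [-176.03, 176.03], [-82.01, 121.73], [-58.28, 71.71], [-173.87, 95.51], [-174.79, -0.11], [-173.66, 173.66]. Speed limits (degrees/s): [136.94, 136.94, 172.46, 180, 180, 180].

## Interface

Orientations are given as [roll, pitch, yaw] about the fixed x, y, z axes, in that order (R = Rz(yaw) Ry(pitch) Rx(roll)).
In Python, from plant import r gives the robot as it stands. The module is installed in compiled form; this text tells all that it offers.
- The arm moves only by the shell command python3 -m pendant 'ROWS' [OPENING] [FORCE]. ROWS is JSON, a list of rows, each a list of 6 numbers: the shift along the tool's x, y, z in mm, then the turn, a rotation vector about the tool's x, y, z in rad. In form: [[tx, ty, tz, wx, wy, wz], ...]. A call has 1 to 20 rows; each row is the pose to reach, as a shift and turn from the pose commanded when the call began, along the tool's axes at that moment; what a row does not reach only later rows make up. A row lasts 1/8 s, in which the tool goes at most 62.5 mm and 10.7 degrees, less where a joint would pass 70% of its speed; a pose out of reach is approached as far as the arm can. A call with a gripper value outside its range is refused whole. OPENING is the finger opening in mm, from 0 to 87.6, set as the call begins (- or left out, the last holds). The fingers move at their own pace and stop on an object; FORCE is the grip in N (left out, the last holds). Time passes only in rows, so rows that repeat a pose let the fingers close. It gives the time, the measured TCP pose, the force, the opening and the grip force at its end, in the units of the state.
- r.get_state(): the state, without advancing time (a new reading comes with each control period).
- r.capture(name): name is "side" or "top"; returns the picture (400x640x3 uint8, red, green, blue); there is no depth.
- r.camera_params(name): a dict with "mtx" (3x3 intrinsics, pixels), "rvec" (rotation vector, rad) and "tvec" (3), from world to camera coordinates, as OpenCV has them. Camera axes: x right, y down, z forward; pixel columns grow to the right and rows downward; lengths in m; the calibration is good to about 2 mm. A picture is of the moment at which its call begins. camera_params takes no time and is no camera call.
- r.close_job(): hands the job in; it is judged then, once.
The state is a dict: "time_s": time; "joints": joint angles; "qd": joint speeds; "joint_torque": joint torques, N m; "tcp_pos": TCP position; "eef_rot": TCP orientation; "contact_force": force on the tool from outside, world axes, zero at the start; "moment": the same for the moment, N m; "gripper_width": finger opening in m; "gripper_force": force on a finger pad.
Only numpy, scipy, OpenCV 4.12 (cv2) and the standard library are available. Lean on these libraries where they do the work, as an engineer would, in place of code of your own. Each camera call takes 0.05 s, during which the arm holds its last target. There are 200 camera calls.

## Task

Set the polariser of the microscope's light base for the next specimen: gently push the upright steel knob of its lever round the arc, using the fingertips or the outside of the fingers, until the lever's pointer aims inside the yellow dot on the scale. Only push it, never pinch it; leave the specimen dish lying on the glass and the dropper bottle and the marker pen where they are, and finish clear of everything with the lever at rest.

Things in the scene. Friction and masses are not known exactly. Their poses are not given: they have to be found in the camera images.
- light_base: Microscope light base, fixed to the bench: white housing under a black stage plate 290 mm (its x) by 310 mm (its y), plate top 54 mm above the bench. Origin on the polariser ring's axis at bench level; z up; its -x side is the front (brightness knob, lamp switch), which faces the robot more or less. White scale marks lie every 10 degrees from -90 to +90 about the front, at radius 109 to 118 mm.
- glass (a point): Centre of the lit glass, on the ring's axis, 70 mm above the bench. The glass lies in a fixed aluminium hub of radius 53 mm; the black polariser ring that turns round the hub has radius 72 mm and its top 66 mm above the bench.
- polariser (a joint): Turn of the polariser ring and lever about the vertical axis through light_base's origin, rad: 0 with the lever towards the base's front, growing anticlockwise seen from above; at value q the lever points along base x, y = (-cos q, -sin q). Starts within 0.4 of 0; stops at -1.6 and 1.6. No spring: it stays where it is left; about 1.6 N sideways at the knob turns it.
- knob (a point): Centre of the top of the lever's upright round steel knob, 95 mm from the ring's axis, 96 mm above the bench. The knob is 10 mm in diameter from 63 to 84 mm above the bench, 12 mm above that. It stands on a flat arm 10 mm wide, top 63 mm above the bench, running from the ring to 98 mm from the axis; a thin pointer nose with a red line goes on to 108 mm.
- aim (a point): Point on the line of the pointer, 126 mm from the ring's axis, where the pointer aims on the circle on which the dots lie (plate level, about 54 mm above the bench). It turns with the lever.
- dot_yellow: Yellow round paper label, 14 mm in diameter, flat on the black plate, its centre 126 mm from the ring's axis and 54 mm above the bench. Four such dots of different colours sit at -78, -42, +42 and +78 degrees of the scale; which colour is at which place changes.
- dot_green: Green round paper label like the yellow one, at another mark of the same scale; not the one wanted.
- dot_blue: Blue round paper label like the yellow one, at another mark of the same scale; not the one wanted.
- dot_pink: Pink round paper label like the yellow one, at another mark of the same scale; not the one wanted.
- dish: Closed clear specimen dish with a small purple specimen, loose on the glass in the middle of the ring: 57 mm in diameter, 14 mm tall, its underside 70 mm and top 84 mm above the bench. Origin at the centre of its underside.
- dropper: Loose amber glass dropper bottle with a black cap and rubber teat, standing upright on the bench close to the base's -y side, 30 mm in diameter, 78 mm tall. Origin at the centre of its underside.
- pen: Loose black and white marker pen lying on the bench close to the base's +y side, 135 mm long, 12 mm thick. Origin under its middle.
Mind the look-alikes: they are no part of the job. Of the things that look like the dropper, the smallest one is meant.

How it is judged (in metres and radians):
At the end, for the whole second after the job is handed in: The lever's pointer aims inside the yellow dot (its line within 7 mm of the dot's centre, about 3 degrees), the lever is at rest, the dish is within 10 mm and the bottle (upright) and the pen are within 15 mm of where they began (horizontal distance between aim and dot_yellow below 0.007 m and velocity of joint polariser between -0.03 and 0.03 rad/s and distance of dish from where it was at the start of the episode below 0.01 m and distance of each of dropper, pen from where it was at the start of the episode below 0.015 m and angle between dropper's own z axis and vertical below 0.1 rad); the robot touches nothing.
It fails at once if the specimen dish is shoved more than 10 mm or lifted off the glass (distance of dish from where it was at the start of the episode above 0.01 m).
It fails at once if the bottle or the pen is moved or lifted more than 15 mm (distance of any of dropper, pen from where it was at the start of the episode above 0.015 m).
It fails at once if the bottle is tipped (angle between dropper's own z axis and vertical above 0.35 rad).
It fails at once if the lever or the base is pinched or pressed hard (more than 20 N from the fingers) (contact force between the fingers and light_base above 20 N).
It also fails if it takes over 45 s, if anything falls off the work surface, if the arm or the gripper's body presses on something with over 40 N, if the wrist force passes 120 N, or if a joint passes its speed limit or range.

## Working session

There is one attempt and no reset: what is moved stays moved. The work goes in short steps, Python scripts to look and compute and a shell command to move; the robot and the scene stay as the last step left them, time stands still between calls to the robot, and variables do not carry over. Pictures are saved under pics/ and viewed, at most 10 in all, crops included, and the job is handed in when it is done.

```bash
mkdir -p pics; python3 - <<'E'
from plant import r
import cv2
for n in("top","side"):
    cv2.imwrite(f"pics/{n}0.png",cv2.cvtColor(r.capture(n),cv2.COLOR_RGB2BGR))
    print(r.camera_params(n))
s=r.get_state();print(s['tcp_pos'],s['eef_rot'],s['time_s'])
E
```

```text
{'mtx': array([[406.59958794,   0.        , 318.98861059],
       [  0.        , 406.59958794, 199.19041815],
       [  0.        ,   0.        ,   1.        ]]), 'rvec': array([ 2.1028251 , -2.11624647,  0.22187091]), 'tvec': array([0.00185862, 0.51943321, 0.79157657])}
{'mtx': array([[389.971701  ,   0.        , 326.27212084],
       [  0.        , 389.971701  , 205.52495616],
       [  0.        ,   0.        ,   1.        ]]), 'rvec': array([ 0.73187281, -2.49102059,  1.23291696]), 'tvec': array([0.42466608, 0.23724477, 0.6242442 ])}
[0.15959616 0.65545105 0.24474235] [ 1.79916164e+02 -8.23224615e-03 -1.36885702e+01] 0.1
```

View pics/top0.png

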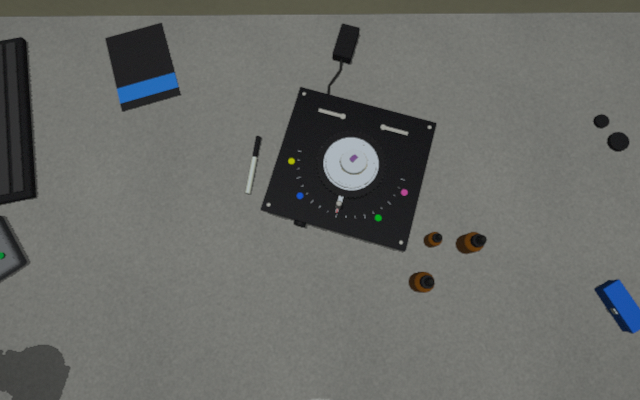

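View pics/side0.png

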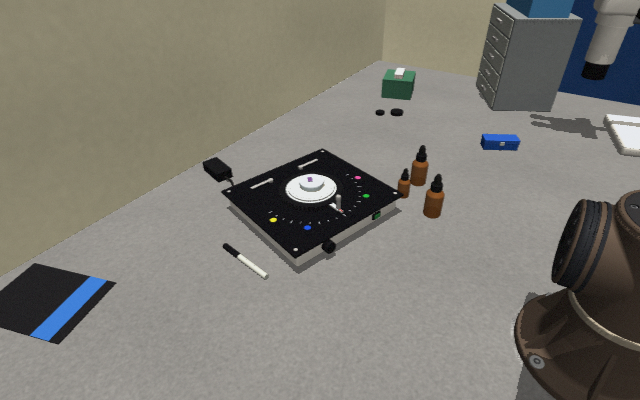

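The top view shows yellow at (291,161), blue (300,196), green (378,218), pink (404,192) and the knob near (339,202). Yellow is therefore the -78° dot, on the base's +y side. I'll measure these next.

```bash
cat > h.py <<'E'
from plant import r
import cv2, numpy as np
from scipy.optimize import least_squares
def ray(n,px,z):
    p=r.camera_params(n);R,_=cv2.Rodrigues(p['rvec']);C=-R.T@p['tvec']
    d=R.T@np.linalg.solve(p['mtx'],[px[0],px[1],1.]);return (C+d*(z-C[2])/d[2])[:2]
def proj(n,P):
    p=r.camera_params(n);return cv2.projectPoints(np.array(P,float).reshape(-1,1,3),p['rvec'],p['tvec'],p['mtx'],None)[0][:,0]
def blob(im,lo,hi,near,rad=12):
    h=cv2.cvtColor(im,cv2.COLOR_RGB2HSV);m=cv2.inRange(h,np.array(lo),np.array(hi))
    k=np.zeros_like(m);cv2.circle(k,near,rad,255,-1);ys,xs=np.nonzero(m&k);return (xs.mean(),ys.mean()),len(xs)
E
python3 - <<'E'
from h import *
im=r.capture("top")
D={-78:((20,100,100),(40,255,255),(291,161)),-42:((100,100,100),(130,255,255),(300,196)),42:((45,100,80),(85,255,255),(378,218)),78:((140,60,100),(175,255,255),(404,192))}
W={}
for a,(lo,hi,n) in D.items():
    px,c=blob(im,lo,hi,n,8);W[a]=ray("top",px,.054);print(a,px,c,W[a])
def f(v): return np.concatenate([W[a]-v[:2]+.126*np.array([np.cos(v[2]+np.radians(a)),np.sin(v[2]+np.radians(a))]) for a in W])
s=least_squares(f,[.6,0,0]);v=s.x;print("base",v[:2],np.degrees(v[2]),"res",s.fun*1e3)
np.save("base.npy",v)
K=[(*(v[:2]-.095*np.array([np.cos(v[2]+q),np.sin(v[2]+q)])),.096) for q in np.radians([-10,0,10])]
print(proj("top",K))
u,w=proj("top",[K[1]])[0].astype(int)
c=im[w-30:w+40,u-40:u+40];cv2.imwrite("pics/c.png",cv2.cvtColor(cv2.resize(c,None,fx=8,fy=8,interpolation=0),cv2.COLOR_RGB2BGR));print("crop origin",u-40,w-30)
E
```

```text
-78 (np.float64(290.94594594594594), np.float64(160.56756756756758)) 37 [0.60409706 0.05771597]
-42 (np.float64(299.4634146341463), np.float64(195.1219512195122)) 41 [0.52860806 0.03929337]
42 (np.float64(377.8863636363636), np.float64(217.20454545454547)) 44 [ 0.48081669 -0.12279529]
78 (np.float64(403.8), np.float64(191.925)) 40 [ 0.53402016 -0.17893396]
base [ 0.59434628 -0.06815798] -16.460886211510715 res [-0.04931001  0.25564543  0.16992615  0.06365492  0.15910206 -0.31529187
 -0.27971819 -0.00400848]
[[331.30256219 199.78068845]
 [339.14399121 202.73091643]
 [347.39608689 204.31150267]]
crop origin 299 172
```

View pics/c.png

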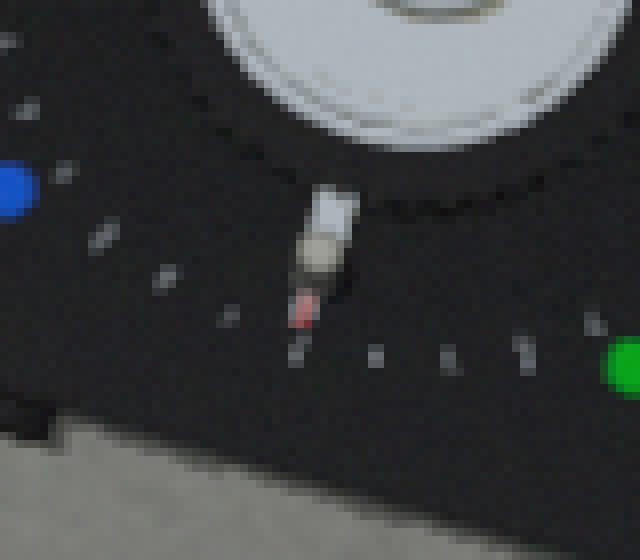

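The knob sits at q ≈ 0 and must go to -78°, moving clockwise. Plan: fingers closed, push with the tool's -x face, tool yaw following the lever. Now I'll compute the hover rows.

```bash
cat >> h.py <<'E'
from scipy.spatial.transform import Rotation as Ro
v=np.load("base.npy")
def pose(q,off,z,rad=.095):   # q deg; off = TCP distance behind the knob centre, m
    a=v[2]+np.radians(q)+np.pi; e=np.array([np.cos(a),np.sin(a)]); t=np.array([-e[1],e[0]])
    return np.r_[v[:2]+rad*e+off*t,z], Ro.from_euler('xyz',[180,0,np.degrees(np.arctan2(t[1],t[0]))],degrees=True)
def rows(ps,cur=None):
    s=r.get_state();p0=np.array(s['tcp_pos']);R0=Ro.from_euler('xyz',s['eef_rot'],degrees=True)
    for p,R in ps: print([round(x,1) for x in R0.inv().apply(p-p0)*1e3],[round(x,3) for x in (R0.inv()*R).as_rotvec()])
E
python3 - <<'E'
from h import *
s=r.get_state();print(s['tcp_pos'],s['eef_rot'])
P=pose(0,.05,.24);print(P[0],P[1].as_euler('xyz',degrees=True))
rows([(np.array([.46,.35,.24]),P[1]),P])
E
```

```text
[0.15960399 0.65548876 0.24481288] [ 1.79924059e+02 -9.10250909e-03 -1.36882430e+01]
[ 0.48907197 -0.08918938  0.24      ] [ 180.            0.         -106.46088621]
[np.float64(364.2), np.float64(225.7), np.float64(5.2)] [np.float64(0.001), np.float64(-0.001), np.float64(1.619)]
[np.float64(496.3), np.float64(645.6), np.float64(5.7)] [np.float64(0.001), np.float64(-0.001), np.float64(1.619)]
```

```bash
python3 -m pendant '[[364,226,5,0,0,0.9],[364,226,5,0,0,0.9],[364,226,5,0,0,0.9],[364,226,5,0,0,0.9],[364,226,5,0,0,0.9],[364,226,5,0,0,1.62],[364,226,5,0,0,1.62],[496,646,6,0,0,1.62],[496,646,6,0,0,1.62],[496,646,6,0,0,1.62],[496,646,6,0,0,1.62],[496,646,6,0,0,1.62],[496,646,6,0,0,1.62],[496,646,6,0,0,1.62],[496,646,6,0,0,1.62],[496,646,6,0,0,1.62],[496,646,6,0,0,1.62],[496,646,6,0,0,1.62]]' 0
python3 - <<'E'
from h import *
rows([pose(0,.05,.095)])
for n in("top","side"): cv2.imwrite(f"pics/{n}1.png",cv2.cvtColor(r.capture(n),cv2.COLOR_RGB2BGR))
E
```

```text
time_s: 2.4
tcp_pos: [0.4889, -0.0879, 0.2396]
eef_rot: [-180.0, 0.0, -106.4]
contact_force: [0.1, 1.0, 0.7]
gripper_width: 0.0005
gripper_force: 0.0
[np.float64(1.2), np.float64(-0.5), np.float64(144.6)] [np.float64(-0.0), np.float64(0.0), np.float64(0.001)]
```

```bash
python3 -m pendant '[[1,0,50,0,0,0],[1,0,95,0,0,0],[1,0,125,0,0,0],[1,0,144,0,0,0],[1,0,144,0,0,0],[1,0,144,0,0,0]]' 0
python3 - <<'E'
from h import *
cv2.imwrite("pics/s2.png",cv2.cvtColor(cv2.resize(r.capture("side")[120:270,220:420],None,fx=4,fy=4),cv2.COLOR_RGB2BGR))
rows([pose(q,.0155,.095) for q in (0,-10,-20,-30,-40,-50,-60,-66,-72,-74,-76)])
E
```

```text
time_s: 3.25
tcp_pos: [0.4892, -0.0898, 0.0963]
eef_rot: [-179.9, 0.0, -106.5]
contact_force: [-0.1, -0.2, 0.3]
gripper_width: 0.0004
gripper_force: 0.0
[np.float64(-35.0), np.float64(0.4), np.float64(1.6)] [np.float64(-0.002), np.float64(0.001), np.float64(-0.0)]
[np.float64(-51.8), np.float64(1.6), np.float64(1.6)] [np.float64(-0.001), np.float64(0.001), np.float64(0.174)]
[np.float64(-68.4), np.float64(-0.0), np.float64(1.6)] [np.float64(-0.001), np.float64(0.001), np.float64(0.349)]
[np.float64(-84.6), np.float64(-4.6), np.float64(1.6)] [np.float64(-0.001), np.float64(0.001), np.float64(0.524)]
[np.float64(-99.7), np.float64(-11.9), np.float64(1.7)] [np.float64(-0.001), np.float64(0.001), np.float64(0.698)]
[np.float64(-113.3), np.float64(-21.7), np.float64(1.7)] [np.float64(-0.001), np.float64(0.001), np.float64(0.873)]
[np.float64(-125.0), np.float64(-33.7), np.float64(1.7)] [np.float64(-0.001), np.float64(0.001), np.float64(1.047)]
[np.float64(-131.0), np.float64(-41.8), np.float64(1.7)] [np.float64(-0.001), np.float64(0.001), np.float64(1.152)]
[np.float64(-136.1), np.float64(-50.5), np.float64(1.7)] [np.float64(-0.001), np.float64(0.001), np.float64(1.257)]
[np.float64(-137.6), np.float64(-53.5), np.float64(1.7)] [np.float64(-0.001), np.float64(0.001), np.float64(1.292)]
[np.float64(-139.0), np.float64(-56.6), np.float64(1.8)] [np.float64(-0.001), np.float64(0.002), np.float64(1.326)]
```

View pics/s2.png

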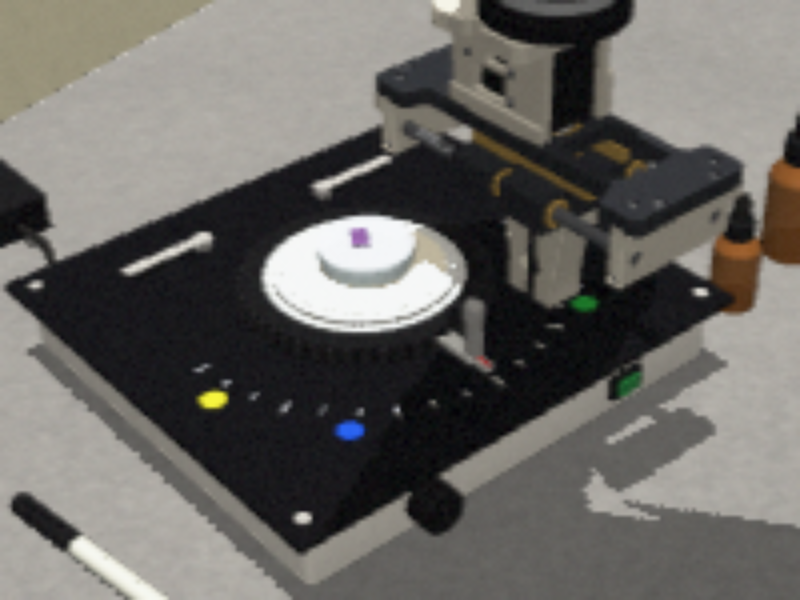

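The view shows the closed fingers beside the upright knob, on the green-dot side and at knob height. I'll sweep to about -66°, then look.

```bash
python3 -m pendant '[[-12,0,1,0,0,0],[-24,0,1,0,0,0],[-30,0,1,0,0,0],[-35,0,1,0,0,0],[-43,1,1,0,0,0.09],[-52,1.5,1,0,0,0.175],[-60,1,1,0,0,0.26],[-68.5,0,1,0,0,0.35],[-76.5,-2,1,0,0,0.435],[-84.5,-4.5,1,0,0,0.525],[-92,-8,1,0,0,0.61],[-99.5,-12,1,0,0,0.7],[-106.5,-16.5,1,0,0,0.785],[-113.5,-21.5,1,0,0,0.873],[-119,-27.5,1,0,0,0.96],[-125,-33.5,1,0,0,1.047],[-128,-38,1,0,0,1.1],[-131,-42,1,0,0,1.152],[-131,-42,1,0,0,1.152],[-131,-42,1,0,0,1.152]]' 0
cat > m.py <<'E'
from h import *
import sys
im=r.capture("top")
# red line of the nose, 98..108 mm from the axis, at about 61 mm height
h=cv2.cvtColor(im,cv2.COLOR_RGB2HSV);m=(((h[...,0]<12)|(h[...,0]>168))&(h[...,1]>70)&(h[...,2]>60)).astype(np.uint8)
c=[]
for y,x in np.argwhere(m):
    p=ray("top",(x,y),.061)-v[:2];d=np.hypot(*p)
    if .092<d<.114: c.append(p)
if c:
    p=np.mean(c,0);print("n",len(c),"rad",np.hypot(*p),"q",(np.degrees(np.arctan2(p[1],p[0])-v[2])-180+180)%360-180)
u,w=proj("top",[(*v[:2],.06)])[0].astype(int)
cv2.imwrite(sys.argv[1],cv2.cvtColor(cv2.resize(im[w-70:w+70,u-90:u+90],None,fx=4,fy=4,interpolation=cv2.INTER_CUBIC),cv2.COLOR_RGB2BGR))
rows([pose(q,.0155,.095) for q in (-70,-72,-74,-76,-78)])
E
python3 m.py pics/t3.png
```

```text
time_s: 5.8
tcp_pos: [0.5658, 0.0236, 0.0944]
eef_rot: [180.0, -0.0, -172.4]
contact_force: [0.1, 0.4, -0.5]
gripper_width: 0.0002
gripper_force: 0.4
[np.float64(-7.4), np.float64(1.2), np.float64(-0.5)] [np.float64(0.0), np.float64(-0.0), np.float64(0.07)]
[np.float64(-10.8), np.float64(1.5), np.float64(-0.5)] [np.float64(0.0), np.float64(-0.0), np.float64(0.105)]
[np.float64(-14.1), np.float64(1.6), np.float64(-0.5)] [np.float64(0.0), np.float64(-0.0), np.float64(0.14)]
[np.float64(-17.5), np.float64(1.6), np.float64(-0.5)] [np.float64(-0.0), np.float64(-0.0), np.float64(0.175)]
[np.float64(-20.9), np.float64(1.5), np.float64(-0.5)] [np.float64(-0.0), np.float64(-0.0), np.float64(0.21)]
```

View pics/t3.png

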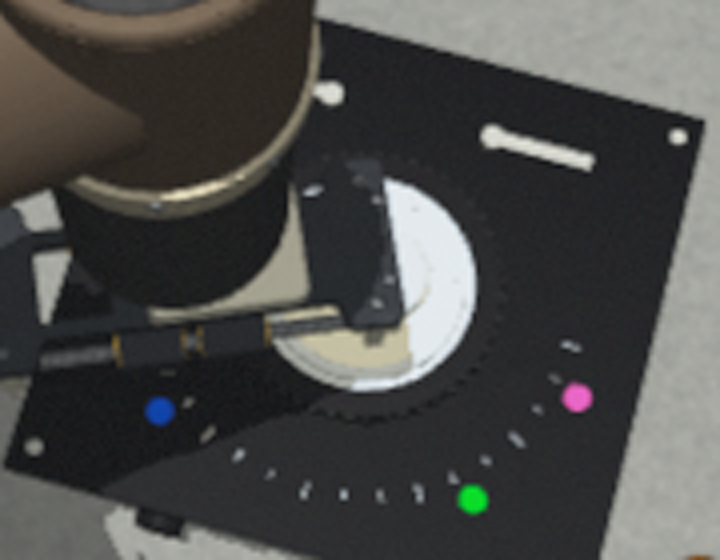

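The top view is blocked by the gripper, though the lever has left its old place. I'll check from the side camera.

```bash
cat > s.py <<'E'
from h import *
import sys
im=r.capture("side")
for q in(-66,-70,-74,-78):
    a=v[2]+np.radians(q)+np.pi;e=np.array([np.cos(a),np.sin(a)])
    P=proj("side",[(*(v[:2]+.095*e),.096),(*(v[:2]+.095*e),.063),(*(v[:2]+.108*e),.061)]);print(q,[[round((x-230)*8),round((y-160)*8)] for x,y in P])
cv2.imwrite(sys.argv[1],cv2.cvtColor(cv2.resize(im[160:235,230:330],None,fx=8,fy=8,interpolation=cv2.INTER_CUBIC),cv2.COLOR_RGB2BGR))
E
python3 s.py pics/s3.png
```

```text
-66 [[469, 317], [478, 417], [453, 451]]
-70 [[447, 310], [456, 410], [429, 443]]
-74 [[426, 302], [436, 402], [406, 434]]
-78 [[407, 294], [417, 394], [385, 424]]
```

View pics/s3.png

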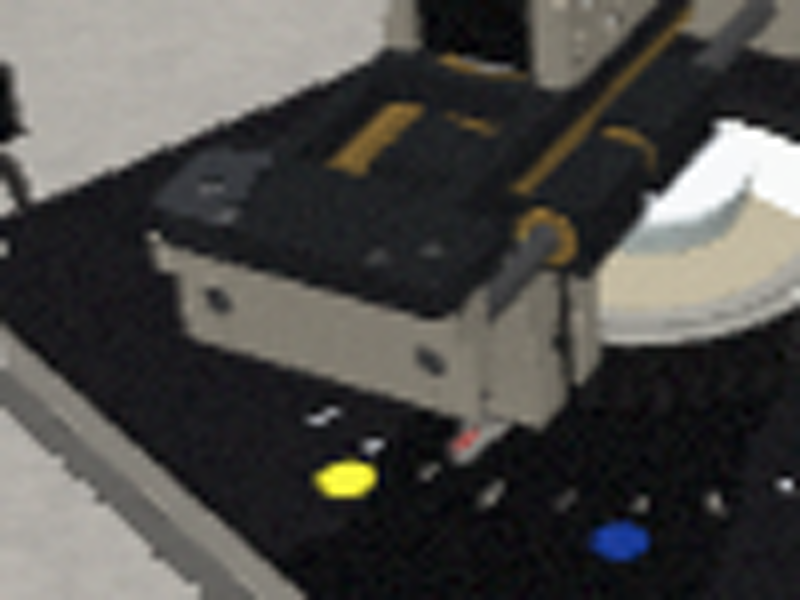

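The nose tip is at about (458,455), which corresponds to roughly -65.5°, so the lever follows the fingers as modelled. Next I push the remaining 12° slowly.

```bash
python3 -m pendant '[[-4,0.7,0,0,0,0.035],[-7.5,1,0,0,0,0.07],[-11,1.5,0,0,0,0.105],[-14,1.5,0,0,0,0.14],[-16,1.5,0,0,0,0.16],[-18,1.5,0,0,0,0.18],[-19.5,1.5,0,0,0,0.196],[-20.5,1.5,0,0,0,0.206],[-20.5,1.5,0,0,0,0.206],[-20.5,1.5,0,0,0,0.206]]' 0
python3 s.py pics/s4.png
```

```text
time_s: 7.15
tcp_pos: [0.5862, 0.0278, 0.0946]
eef_rot: [180.0, 0.0, 175.7]
contact_force: [-0.2, -0.4, 0.5]
gripper_width: 0.0006
gripper_force: 0.4
-66 [[469, 317], [478, 417], [453, 451]]
-70 [[447, 310], [456, 410], [429, 443]]
-74 [[426, 302], [436, 402], [406, 434]]
-78 [[407, 294], [417, 394], [385, 424]]
```

View pics/s4.png

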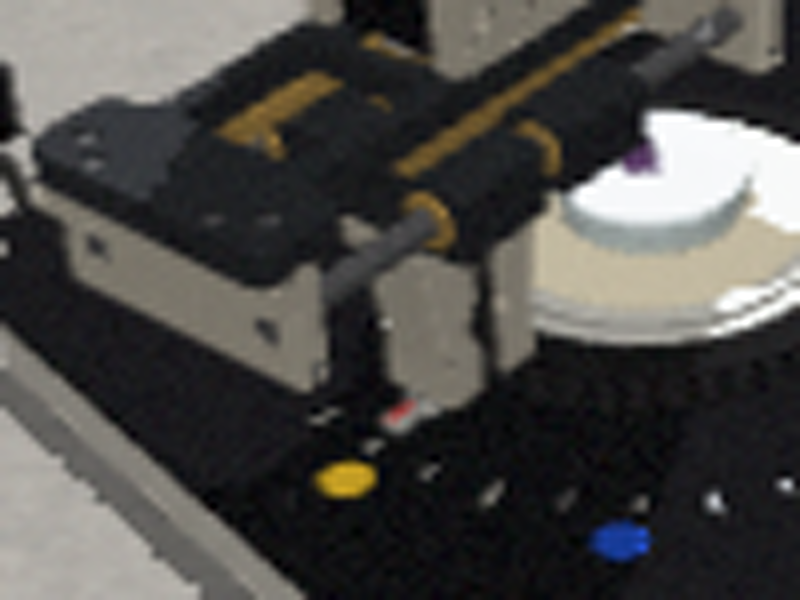

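The nose tip is now at about (390,427), or roughly -77°. I'll back straight off, lift, move aside and verify from above.

```bash
python3 -m pendant '[[5,0,0,0,0,0],[20,0,0,0,0,0],[40,0,0,0,0,0],[40,0,-40,0,0,0],[40,0,-90,0,0,0],[40,0,-150,0,0,0],[60,60,-150,0,0,0],[60,120,-150,0,0,0],[60,180,-150,0,0,0],[60,240,-150,0,0,0],[60,300,-150,0,0,0],[60,300,-150,0,0,0],[60,300,-150,0,0,0],[60,300,-150,0,0,0]]' 0
python3 m.py pics/t5.png
```

```text
time_s: 8.95
tcp_pos: [0.5485, 0.3303, 0.2449]
eef_rot: [180.0, 0.0, 175.7]
contact_force: [0.3, -0.5, -0.1]
gripper_width: 0.0001
gripper_force: 0.0
n 8 rad 0.10356248937557444 q -78.9360585430418
[np.float64(-47.3), np.float64(-301.9), np.float64(149.9)] [np.float64(0.0), np.float64(0.0), np.float64(-0.138)]
[np.float64(-50.6), np.float64(-301.0), np.float64(149.9)] [np.float64(0.0), np.float64(0.0), np.float64(-0.103)]
[np.float64(-53.8), np.float64(-300.1), np.float64(149.9)] [np.float64(0.0), np.float64(0.0), np.float64(-0.068)]
[np.float64(-57.1), np.float64(-299.4), np.float64(149.9)] [np.float64(0.0), np.float64(0.0), np.float64(-0.033)]
[np.float64(-60.4), np.float64(-298.8), np.float64(149.9)] [np.float64(0.0), np.float64(0.0), np.float64(0.002)]
```

View pics/t5.png

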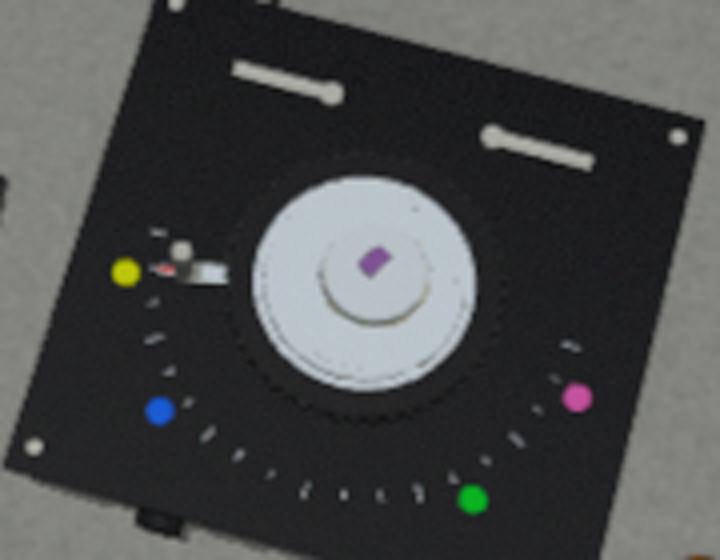

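The top view shows the arm and red line running from (215,272) to (165,269). Extended, they pass within about 2–3 mm of the yellow dot's centre at (125,272), since q is about -78.9° against -78°. The dish is in place and the arm is clear, so I'll hand in.

```bash
python3 -c "
from plant import r
print(r.close_job())"
```

```text
the job is handed in; nothing more can be done
None
```

I pushed the lever round until its pointer aimed inside the yellow dot, about 2 mm from the centre by the last picture; the dish looked unmoved, the arm ended clear, and I handed the job in at about 9 s (no verdict was returned, and I did not re-measure the bottle and pen at the end).

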